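# Index the open bitumen tin under the penetrometer needle

### The arm

A 6-joint arm with a two-finger parallel gripper is mounted at the origin on a cart in front of the work surface, level with it; the furniture and walls round the work are solid. World frame = base frame: x ahead of the robot, y to its left, z up, the work surface at z = 0. Lengths are in m, angles in rad, forces in N, time in s.
With the tool pointing down it reaches from about 0.3 to 0.875 m from the base axis. Payload 6.4 kg.
Tool frame: the origin (TCP) lies at the centre of the arm's flange, where the gripper is bolted on; the fingertips stand 173 mm ahead of it and the grasp point (between the pads) lies 155 mm ahead of it (ctrl.pinch_z is the distance from the TCP to the grasp point, in m); z points along the fingers, y is the direction in which the jaws open and shut (so a half turn about z gives the same grasp; the last joint's range is limited). The gripper opens to 85 mm and grips with 20 to 120 N. Pads are 22 mm wide; open, the fingers measure 114 mm over their backs; the gripper's body (76 mm by 85 mm) begins 54 mm behind the grasp point. The pads swing forward as they close: fully open they stand 13 mm farther back than shut.
Start: joints at [1.051, 0.181, 1.607, -0, 1.354, -0.206], TCP at [0.177, 0.547, 0.405] pointing down, gripper open.
Joint ranges: [-2.99, 2.99], [-0.89, 2.07], [0.3, 2.58], [-1.14, 4.28], [0, 2.63], [-3.12, 3.12]. Speed limits (rad/s): [2.57, 2.57, 3.01, 3.14, 3.14, 3.14].

### API

Orientations are given as a unit quaternion [w, x, y, z].
In Python, from bench import ctrl gives the robot as it stands.
- The arm moves only by the tool drive_tool, never from a script. Its argument "commands" is a list that holds one entry, the list of rows, each a list of 7 numbers: the shift along the tool's x, y, z in units of 50 mm (1.0 is 50 mm), then the turn, a rotation vector about the tool's x, y, z in units of 8 degrees (1.0 is 8 degrees), then the closure in counts, from 0 (fully open) to 255 (shut). A call has 1 to 10 rows; each row shifts and turns the commanded pose from where the row before left it, along the tool's axes as they then stand; what a row does not reach is not made up. A row lasts 1/10 s, in which the tool goes at most 50 mm and 8.59 degrees, less where a joint would pass 70% of its speed; a pose out of reach is approached as far as the arm can. A call is refused whole if a number of a shift passes 1 or a number of a turn 1, either way. A call with a gripper value outside its range is refused whole. The fingers move at their own pace and stop on an object; the grip force is fixed at half the most. Time passes only in rows, so rows that do not move let the fingers close. It gives the time, the measured TCP pose, the force and the opening at its end, in the units of the state.
- ctrl.get_obs(): the state, without advancing time (a new reading comes with each control period).
- ctrl.camera(name): name is "side" or "top"; returns a dict with "pixels" (480x640x3 uint8, red, green, blue), "depth" (480x640 float32, m along the optical axis (not along the pixel's ray), 0 where there is no reading), "intrinsics" (3x3 intrinsics, pixels), "R" (3x3) and "t" (3): a world point X has camera coordinates R X + t. Camera axes: x right, y down, z forward; pixel columns grow to the right and rows downward; lengths in m; the calibration is good to about 2 mm. A picture is of the moment at which its call begins.
- ctrl.hand_in(): hands the job in, once; it reports no verdict.
The state is a dict: "time_s": time; "q": joint angles; "dq": joint speeds; "joint_efforts": joint torques, N m; "eef_pos": TCP position; "eef_rot": TCP orientation; "wrist_force": force on the tool from outside, world axes, zero at the start; "torque": the same for the moment, N m; "opening": opening from 0.0 (shut) to 1.0 (fully open).
Only numpy, scipy, OpenCV 4.12 (cv2) and the standard library are available. Lean on these libraries where they do the work, as an engineer would, in place of code of your own. Each camera call takes 0.05 s, during which the arm holds its last target. There are 200 camera calls.

### The job

Bring the open bitumen tin under the penetrometer needle for the next reading: slide the brass weight out from in front of the lock knob, pull the knob right out until it clicks and stays out, then push the carousel round by its upright pegs until the open tin is the one under the needle, and push the knob fully home so that its pin locks the carousel there. Leave all the tins sitting in their nests and the weight standing clear of the knob, keep off the needle head, and do not disturb the measuring cylinder and the beaker that stand on either side.

Things in the scene. Friction and masses are not known exactly. Their poses are not given: they have to be found in the camera images.
- stand: fixed cast stand of the penetrometer, grey, 120 mm wide. Origin on the bench, on the vertical axis of the carousel; +x points to the needle and its column (away from the robot), -x to the lock knob (towards the robot); yaw within 0.22 rad. The carousel on it is an aluminium disc 230 mm in diameter, top 62 mm above the bench
- carousel (a joint): turn of the carousel, rad, 0 at the start, positive anticlockwise seen from above, no stops. Locking stations every 1.571 from 0. Held (under 0.02 rad of play) while the lock is home; with the lock out it runs freely (drag about 0.04 N m) and overruns if let go while moving fast. Four nests (rings 5 mm high, 75 mm inside, centres 62 mm from the axis), each with a rim notch
- lock (a joint): slide of the lock knob, m: 0 fully home (pin in a rim notch of the carousel), 0.024 fully out. A spring detent holds it at either end; about 8 N starts it from either end, little is needed between. The round-ended pin draws the carousel into line if it is within about 0.07 rad of a station; else it strikes the rim and stays 9 mm or more out
- knob_face (a point): centre of the outer face of the lock knob, 55 mm above the bench, facing the stand's -x (the way it is pulled), 210 mm from the carousel's axis when home. Black round knob 41 mm in diameter, 26 mm long, on a level steel stem 11 mm in diameter with only the bench below: bare for 34 mm between knob and housing when home, 58 mm when out
- lock_housing (a point): top of the small screw on the lock housing, 85 mm above the bench, 134 mm from the carousel's axis; the housing is a fixed grey block 36 mm wide and 30 mm long, 119 to 149 mm from the axis, beside the carousel's rim
- needle_tip (a point): tip of the penetrometer needle, 114 mm above the bench, 62 mm from the carousel's axis towards the stand's +x; a tin under it has its centre straight below. Above it a brass collar, the guide barrel and a dial that faces the robot, up to 376 mm high; all of this head lies at least 40 mm beyond the carousel's axis as seen from the knob
- peg_0 (a point): the centre of the top of one of the four upright black turning pegs of the carousel, 134 mm above the bench; a round post 17 mm in diameter, 72 mm tall, 95 mm from the carousel's axis, half way between two nests; the tins' upper edges stand only 104 mm above the bench
- peg_1 (a point): the centre of the top of one of the four upright black turning pegs of the carousel, 134 mm above the bench; a round post 17 mm in diameter, 72 mm tall, 95 mm from the carousel's axis, half way between two nests; the tins' upper edges stand only 104 mm above the bench
- peg_2 (a point): the centre of the top of one of the four upright black turning pegs of the carousel, 134 mm above the bench; a round post 17 mm in diameter, 72 mm tall, 95 mm from the carousel's axis, half way between two nests; the tins' upper edges stand only 104 mm above the bench
- peg_3 (a point): the centre of the top of one of the four upright black turning pegs of the carousel, 134 mm above the bench; a round post 17 mm in diameter, 72 mm tall, 95 mm from the carousel's axis, half way between two nests; the tins' upper edges stand only 104 mm above the bench
- tin_open: the open aluminium sample tin filled with black bitumen, the only tin without a lid, 71 mm in diameter and 42 mm high, loose in the nest at the left, at the right or at the front of the carousel (never under the needle at the start); origin at the centre of its underside
- tin_done: closed aluminium sample tin with a lid, 66 mm in diameter and 40 mm high, loose in a nest of the carousel; origin at the centre of its underside; at the start it is the tin under the needle
- tin_lid_a: closed aluminium sample tin with a lid, 66 mm in diameter and 40 mm high, loose in a nest of the carousel; origin at the centre of its underside
- tin_lid_b: closed aluminium sample tin with a lid, 66 mm in diameter and 40 mm high, loose in a nest of the carousel; origin at the centre of its underside
- weight_500: the larger loose brass weight, 45 mm in diameter and 62 mm high with a knob on top, about 0.5 kg, standing on the bench 14 to 30 mm in front of the lock knob, up to 20 mm off its line; origin at the centre of its underside
- cylinder_100: bystander: slender plastic measuring cylinder, 214 mm high on a foot 62 mm across, standing at one side of the lock knob; origin at the centre of its underside
- beaker: bystander: glass beaker, 74 mm in diameter and 92 mm high, standing at the other side of the lock knob; origin at the centre of its underside
Mind the look-alikes: they are no part of the job. Leave any green look-alike of the tin_lid_b alone. What is shaped like the weight_500 but purple is not meant.

How it is judged:
On the way, in this order (a step that is already met when the one before it is completed fails the run):
1. the lock knob is pulled fully out (beyond 21 mm of its 24 mm) and the detent holds it (value of joint lock above 0.021 m), for 0.2 s.
2. the open tin has come round under the needle (centre within 8 mm) while the knob is still out (horizontal distance between tin_open and needle_tip below 0.008 m and value of joint lock above 0.012 m), for 0.2 s.
3. the lock knob is pushed fully home (less than 3 mm out) (value of joint lock below 0.003 m), for 0.2 s.
At the end, for the whole second after the job is handed in: open tin centred under the needle within 6 mm, lock knob home within 3 mm, carousel at rest, all four tins level in their nests, brass weight upright on the bench with its centre over 45 mm to one side of the knob's line (or over 330 mm out from the carousel's axis) (horizontal distance between tin_open and needle_tip below 0.006 m and value of joint lock below 0.003 m and velocity of joint carousel between -0.05 and 0.05 rad/s and z of each of tin_open, tin_done, tin_lid_a, tin_lid_b in the frame of stand below 0.066 m and angle between each of tin_open, tin_done, tin_lid_a, tin_lid_b's own z axis and vertical below 0.06 rad and (y of weight_500 in the frame of stand above 0.045 m or y of weight_500 in the frame of stand below -0.045 m or x of weight_500 in the frame of stand below -0.33 m) and angle between weight_500's own z axis and vertical below 0.1 rad and height (world z) of weight_500 between -0.005 and 0.01 m); the robot touches nothing.
It fails at once if the robot presses on the needle head with more than 3 N (contact force between any of the arm, the fingers and needle_head above 3 N).
It fails at once if a tin is lifted out of its nest or tipped (z of any of tin_open, tin_done, tin_lid_a, tin_lid_b in the frame of stand above 0.08 m or angle between any of tin_open, tin_done, tin_lid_a, tin_lid_b's own z axis and vertical above 0.3 rad).
It fails at once if the brass weight is toppled or falls off the bench (angle between weight_500's own z axis and vertical above 0.7 rad or height (world z) of weight_500 below -0.05 m).
It fails at once if the measuring cylinder or the beaker is pushed more than 25 mm or toppled (distance of any of cylinder_100, beaker from where it was at the start of the episode above 0.025 m or angle between any of cylinder_100, beaker's own z axis and vertical above 0.3 rad).
It also fails if it takes over 72 s, if anything falls off the work surface, if the arm or the gripper's body presses on something with over 40 N, if the wrist force passes 120 N, or if a joint passes its speed limit or range.

## Working session

There is one attempt and no reset: what is moved stays moved. The work goes in short steps, Python scripts to look and compute and a tool call to move; the robot and the scene stay as the last step left them, time stands still between calls to the robot, and variables do not carry over. Pictures are saved under pics/ and viewed, about 8 in all and at most 12, crops included, and the job is handed in when it is done.

Besides the shell and the picture viewer there is one more tool, called after "Call:" by a JSON object that holds its "fn" and its "kwargs". drive_tool: Moves the arm, as the interface text tells. Its arguments: {"type":"object","properties":{"commands":{"type":"array","items":{"type":"array","items":{"type":"array","items":{"type":"number"}}}}},"required":["commands"]}

```bash
mkdir -p pics; ls; cat > h.py <<'E'
import numpy as np,cv2
from bench import ctrl
def snap(n,f=None):
    c=ctrl.camera(n)
    if f: cv2.imwrite('pics/'+f,cv2.cvtColor(c['pixels'],cv2.COLOR_RGB2BGR))
    np.savez(''+n+'.npz',**c)
    return c
def ray(c,u,v,z):
    R,t,K=c['R'],c['t'],c['intrinsics']; o=-R.T@t
    d=R.T@np.linalg.inv(K)@np.array([u,v,1.]); return o+d*(z-o[2])/d[2]
def pt(c,u,v):
    R,t,K=c['R'],c['t'],c['intrinsics']; Z=c['depth'][int(round(v)),int(round(u))]
    return R.T@(np.linalg.inv(K)@np.array([u,v,1.])*Z-t)
def proj(c,X):
    p=c['intrinsics']@(c['R']@np.array(X)+c['t']); return p[:2]/p[2]
E
python3 - <<'E'
from h import *
for n in('top','side'):
    c=snap(n,n+'0.png'); print(n,-c['R'].T@c['t'],c['R'][2])
print(ctrl.get_obs())
E
```

```text
pics
top [0.37976564 0.11787684 1.08304553] [ 0.2032437  -0.00964835 -0.97908065]
side [ 0.61292661 -0.51695279  0.92946022] [-0.01379227  0.60317634 -0.79748861]
{'time_s': 0.1, 'q': array([ 1.05070686e+00,  1.81490555e-01,  1.60793340e+00,  1.38822637e-05,
        1.35375940e+00, -2.06268644e-01]), 'dq': array([ 0.00085121, -0.00356243, -0.00118302,  0.00174704, -0.00132021,
       -0.00169599]), 'joint_efforts': array([ 2.20259540e-04, -4.45881450e+01, -3.52237093e+01, -2.20593902e-04,
        4.29047315e-03,  1.77267566e-06]), 'eef_pos': array([0.17734825, 0.54672714, 0.40384835]), 'eef_rot': array([-2.88881322e-04,  1.56268757e-01,  9.87714252e-01, -7.41063534e-04]), 'wrist_force': array([-0.01063158,  0.56040668,  0.10659498]), 'torque': array([ 0.01498605, -0.01927518, -0.03233047]), 'opening': 1.0040585412198484}
```

View pics/top0.png

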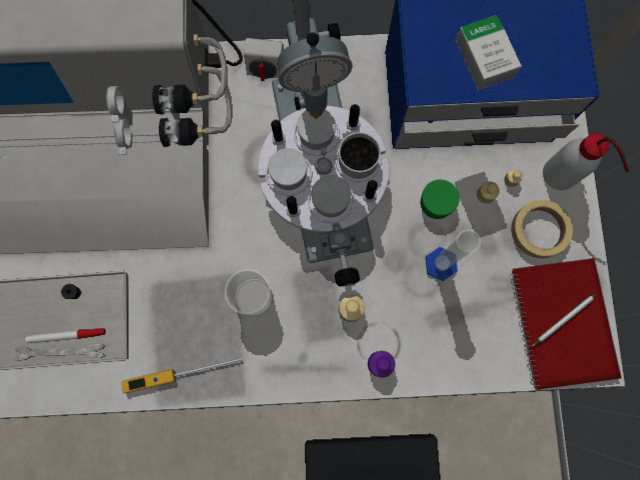

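View pics/side0.png

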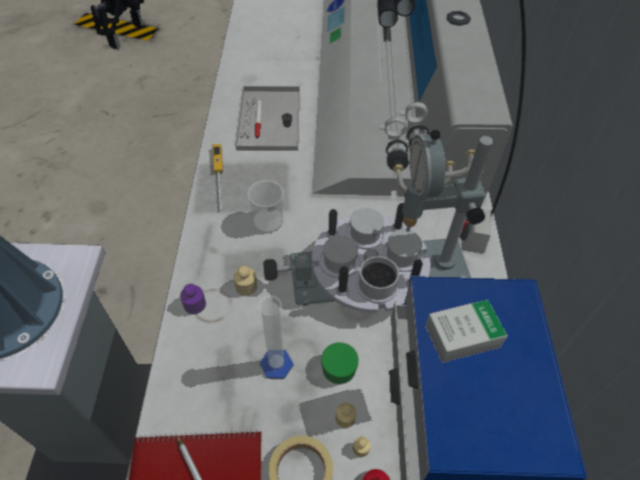

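The top view shows the open tin with bitumen at (358,155), the robot's right of the carousel, so the turn needed is +1.571. The knob is at (346,277), the brass weight at (351,308), the purple look-alike at (381,364), the cylinder foot at (441,264) and the beaker at (249,295). The green lid at (440,198) is also a look-alike.

```bash
python3 - <<'E'
from h import *
T=dict(np.load('top.npz'));S=dict(np.load('side.npz'))
im=T['pixels']
# black blobs near the carousel: highest points -> peg tops
def world(c):
    v,u=np.mgrid[:480,:640]; K=c['intrinsics'];Z=c['depth']
    P=np.stack([(u-K[0,2])/K[0,0]*Z,(v-K[1,2])/K[1,1]*Z,Z],-1)
    return (P-c['t'])@c['R']
for n,c in(('top',T),('side',S)):
    W=world(c); m=((c['pixels'].max(2)<60)&(c['depth']>0)&(abs(W[...,2]-.134)<.006)&(W[...,0]>.3)&(W[...,0]<.9)&(abs(W[...,1])<.4)).astype(np.uint8)
    k,l,s,ce=cv2.connectedComponentsWithStats(m)
    for i in range(1,k):
        if s[i,4]>8: print(n,'peg?',ce[i].round(1),s[i,4],W[l==i].mean(0).round(4), ray(c,*ce[i],.134).round(4))
    # disc top
    m=(abs(W[...,2]-.062)<.003)&(c['depth']>0)&(W[...,0]>.4)&(abs(W[...,1])<.4)
for nm,u,v,z in(('knob',346,277,.055),('weight',351,305,.062),('cylfoot',441,264,.01),('beaker rim',249,289,.092),('beaker base',252,297,.0),('screw',341,240,.085),('purple',381,364,.06),('open',358,153,.104),('centre',323,166,.07)):
    print(nm,ray(T,u,v,z).round(3),pt(T,u,v).round(3))
for nm,u,v,z in(('knob',270,269,.055),('weight',246,275,.062),('cylfoot',277,364,.01),('beaker rim',265,190,.092)):
    print('S',nm,ray(S,u,v,z).round(3),pt(S,u,v).round(3))
a=cv2.resize(im[90:340,210:490],None,fx=2.8,fy=2.4); a=cv2.resize(im[100:330,215:475],None,fx=2.6,fy=2.6,interpolation=cv2.INTER_CUBIC)
cv2.imwrite('pics/crop1.png',a[...,::-1])
E
```

```text
top peg? [396.1  58.5] 31 [ 0.8743 -0.0314  0.1337] [ 0.8741 -0.0313  0.134 ]
top peg? [196.6  59.8] 16 [0.8887 0.3054 0.1338] [0.8886 0.3054 0.134 ]
top peg? [195.7  80.1] 33 [0.8518 0.3072 0.1338] [0.8517 0.3072 0.134 ]
top peg? [398.  81.] 15 [ 0.8329 -0.0314  0.1345] [ 0.8331 -0.0314  0.134 ]
top peg? [181.  84.] 9 [0.8452 0.3314 0.1355] [0.8459 0.3318 0.134 ]
top peg? [161.4  91.5] 22 [0.8343 0.3647 0.1335] [0.8341 0.3646 0.134 ]
top peg? [399.  93.] 9 [ 0.8115 -0.0315  0.1339] [ 0.8115 -0.0315  0.134 ]
top peg? [400.7 113. ] 27 [ 0.7761 -0.0316  0.1338] [ 0.776  -0.0316  0.134 ]
top peg? [354.6 108.8] 66 [0.7875 0.0441 0.1331] [0.7871 0.0441 0.134 ]
top peg? [182.3 111.6] 15 [0.7957 0.3293 0.1359] [0.7965 0.3297 0.134 ]
top peg? [577.5 112.6] 14 [ 0.7616 -0.3237  0.1351] [ 0.762  -0.3242  0.134 ]
top peg? [533.4 114.5] 19 [ 0.7614 -0.2499  0.1362] [ 0.7622 -0.2508  0.134 ]
top peg? [555.4 113.5] 17 [ 0.7611 -0.2862  0.1366] [ 0.7622 -0.2873  0.134 ]
top peg? [515.8 115.4] 9 [ 0.7612 -0.2207  0.1362] [ 0.7621 -0.2215  0.134 ]
top peg? [450.1 118.3] 15 [ 0.7617 -0.1121  0.1358] [
[... 860 characters left out ...]
343.2 270. ] 54 [0.6545 0.022  0.1326] [0.6545 0.0211 0.134 ]
knob [0.518 0.071 0.055] [0.515 0.072 0.075]
weight [0.47  0.066 0.062] [0.469 0.066 0.065]
cylfoot [ 0.539 -0.101  0.01 ] [ 0.532 -0.091  0.059]
beaker rim [0.501 0.232 0.092] [0.512 0.242 0.005]
beaker base [0.498 0.237 0.   ] [0.498 0.237 0.002]
screw [0.576 0.077 0.085] [0.576 0.077 0.088]
purple [0.371 0.022 0.06 ] [0.371 0.023 0.065]
open [0.72  0.041 0.104] [0.726 0.04  0.089]
centre [0.712 0.1   0.07 ] [0.708 0.101 0.08 ]
S knob [0.517 0.072 0.055] [0.519 0.061 0.071]
S weight [0.473 0.052 0.062] [0.473 0.053 0.06 ]
S cylfoot [ 0.541 -0.104  0.01 ] [ 0.543 -0.115  0.035]
S beaker rim [0.495 0.244 0.092] [0.492 0.266 0.067]
```

View pics/crop1.png

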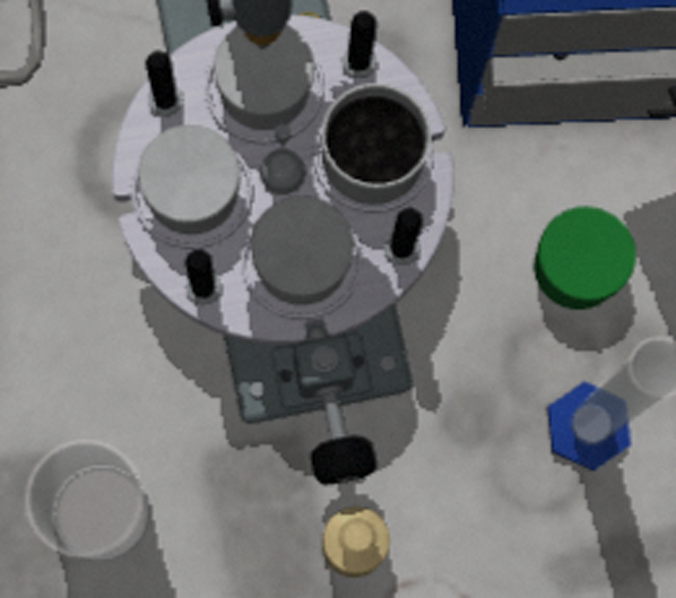

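Yaw about 0.152 and axis at (0.711, 0.098); the pegs, knob and screw all agree with this. The only brass-coloured weight by the knob is at (351,308), and the crop confirms it as the one meant. The open tin needs +90°. First I align the tool with the stand and approach the weight.

Call:
{"fn": "drive_tool", "kwargs": {"commands": [[[0,0,0,0,0,-0.84,0],[0,0,0,0,0,-0.84,0],[0,0,0,0,0,-0.84,0],[0,0,0,0,0,-0.84,0],[-0.4,-0.9,0,0,0,0,0],[-0.4,-0.9,0,0,0,0,0],[-0.4,-0.9,0,0,0,0,0],[-0.4,-0.9,0,0,0,0,0],[-0.4,-0.9,0,0,0,0,0],[-0.4,-0.9,0,0,0,0,0]]]}}

```text
time_s: 1.1
eef_pos: [0.3382, 0.297, 0.4045]
eef_rot: [-0.0, -0.078, 0.997, -0.0]
wrist_force: [1.0, -0.0, 0.0]
opening: 0.998
```

```bash
cat >> h.py <<'E'
C=np.array([.711,.098]);YAW=.152
def st():
    o=ctrl.get_obs(); w,x,y,z=o['eef_rot']
    ty=np.array([2*(x*y-w*z),1-2*(x*x+z*z)]); d=o['eef_pos'][:2]-C
    c,s=np.cos(YAW),np.sin(YAW)
    print('t',round(o['time_s'],2),'stand',np.round([c*d[0]+s*d[1],-s*d[0]+c*d[1],o['eef_pos'][2]],4),'toolY deg',round(np.degrees(np.arctan2(ty[1],ty[0])-YAW),2),'F',o['wrist_force'].round(1),'open',round(o['opening'],3),'q6',o['q'][5].round(2), 'tilt',np.round([2*(x*z+w*y),2*(y*z-w*x)],3))
if __name__=='__main__': st()
E
python3 h.py
```

```text
t 1.1 stand [-0.3384  0.2531  0.4045] toolY deg 90.22 F [ 1. -0.  0.] open 0.998 q6 -1.27 tilt [-0. -0.]
```

Call:
{"fn": "drive_tool", "kwargs": {"commands": [[[-0.3,-0.85,0.2,0,0,0,0],[-0.3,-0.84,0.2,0,0,0,0],[-0.3,-0.84,0.2,0,0,0,0],[-0.31,-0.84,0.2,0,0,0,0],[-0.31,-0.84,0.2,0,0,0,0],[-0.31,-0.85,0.2,0,0,0,0],[0,0,0.4,0,0,0,0],[0,0,0.4,0,0,0,0],[0,0,0.4,0,0,0,0],[0,0,0.4,0,0,0,0]]]}}

```text
time_s: 2.1
eef_pos: [0.4671, 0.0627, 0.2636]
eef_rot: [-0.0, -0.077, 0.997, 0.0]
wrist_force: [-0.1, -0.7, -0.1]
opening: 1.003
```

```bash
python3 -c "
from h import *
st(); snap('side','side1.png')
c=snap('top','top1.png')
cv2.imwrite('pics/c2.png',cv2.resize(np.hstack([np.load('side.npz')['pixels'][150:400,150:450],c['pixels'][120:370,200:500]]),None,fx=1.3,fy=1.6)[...,::-1])"
```

```text
t 2.1 stand [-0.2464  0.002   0.2636] toolY deg 90.16 F [-0.1 -0.7 -0.1] open 1.003 q6 -1.84 tilt [-0.001  0.   ]
```

View pics/c2.png

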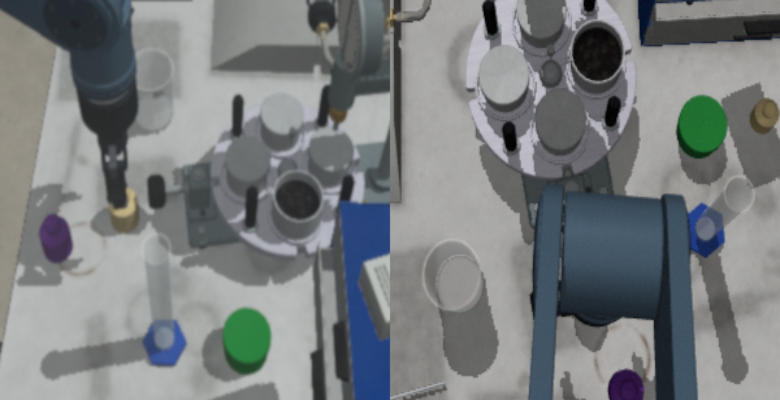

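The side view shows the gripper straight above the brass weight, with the knob clear beside it. I go down and grip.

Call:
{"fn": "drive_tool", "kwargs": {"commands": [[[0,0,0.39,0,0,0,0],[0,0,0.39,0,0,0,0],[0,0,0.39,0,0,0,0],[0,0,0.37,0,0,0,0],[0,0,0,0,0,0,255],[0,0,0,0,0,0,255],[0,0,0,0,0,0,255],[0,0,0,0,0,0,255],[0,0,0,0,0,0,255],[0,0,0,0,0,0,255]]]}}

```text
time_s: 3.2
eef_pos: [0.4681, 0.0633, 0.1896]
eef_rot: [0.001, -0.078, 0.997, 0.0]
wrist_force: [-0.9, 2.5, 6.6]
opening: 0.486
```

Call:
{"fn": "drive_tool", "kwargs": {"commands": [[[0.1,0.1,0,0,0,0,255],[0.2,0.2,0,0,0,0,255],[0.2,0.3,0,0,0,0,255],[0.2,0.3,0,0,0,0,255],[0.2,0.3,0,0,0,0,255],[0.1,0.3,0,0,0,0,255],[0,0.2,0,0,0,0,255],[0,0.1,0,0,0,0,255],[0,0,0,0,0,0,255],[0,0,0,0,0,0,255]]]}}

```text
time_s: 4.2
eef_pos: [0.4049, 0.1443, 0.1896]
eef_rot: [0.002, -0.078, 0.997, -0.0]
wrist_force: [-0.2, -2.8, 10.3]
opening: 0.479
```

Call:
{"fn": "drive_tool", "kwargs": {"commands": [[[0,0,0,0,0,0,100],[0,0,0,0,0,0,0],[0,0,0,0,0,0,0],[0,0,0,0,0,0,0],[0,0,0,0,0,0,0],[0,0,-0.3,0,0,0,0],[0,0,-0.4,0,0,0,0],[0,0,-0.5,0,0,0,0],[0,0,-0.5,0,0,0,0],[0,0,0,0,0,0,0]]]}}

```text
time_s: 5.2
eef_pos: [0.4055, 0.1443, 0.2757]
eef_rot: [0.003, -0.078, 0.997, -0.0]
wrist_force: [-0.2, 0.2, 0.3]
opening: 1.001
```

```bash
python3 h.py
```

```text
t 5.2 stand [-0.295   0.092   0.2757] toolY deg 90.2 F [-0.2  0.2  0.3] open 1.001 q6 -1.66 tilt [0.006 0.   ]
```

Call:
{"fn": "drive_tool", "kwargs": {"commands": [[[-0.4,-0.37,0,0,0,0,0],[-0.4,-0.37,0,0,0,0,0],[-0.4,-0.37,0,0,0,0,0],[-0.4,-0.37,0,0,0,0,0],[-0.38,-0.36,0,0,0,0,0],[0,0,0,0,0,0,0],[0,0,0,0,0,0,0]]]}}

```text
time_s: 5.9
eef_pos: [0.5157, 0.0683, 0.2714]
eef_rot: [-0.001, -0.077, 0.997, 0.0]
wrist_force: [-0.5, 0.6, -0.1]
opening: 1.001
```

```bash
python3 -c "
from h import *
st(); s=snap('side')
cv2.imwrite('pics/c3.png',cv2.resize(s['pixels'][180:380,150:420],None,fx=2.8,fy=2.8)[...,::-1])"
```

```text
t 5.9 stand [-0.1975  0.0003  0.2714] toolY deg 90.13 F [-0.5  0.6 -0.1] open 1.001 q6 -1.82 tilt [-0.002  0.   ]
```

View pics/c3.png

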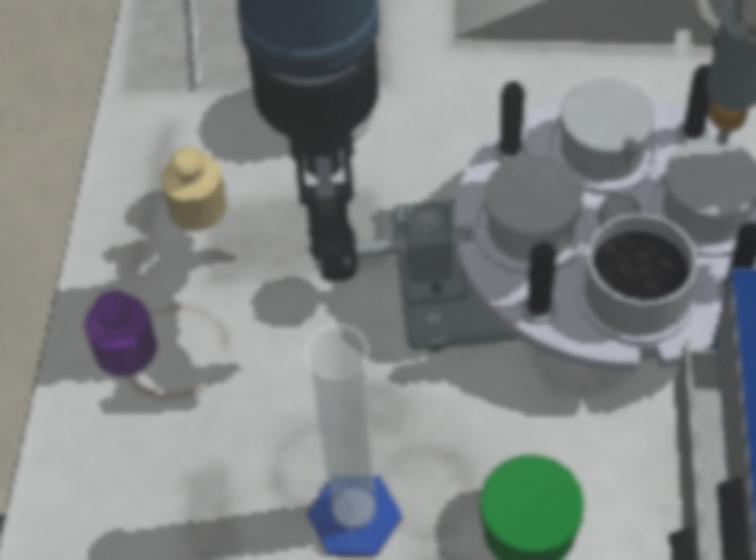

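The weight stands upright at crop (195,190), clear of the knob, and the gripper is right above the knob. I go down, grip it and pull.

Call:
{"fn": "drive_tool", "kwargs": {"commands": [[[0,0,0.4,0,0,0,0],[0,0,0.4,0,0,0,0],[0,0,0.4,0,0,0,0],[0,0,0,0,0,0,0],[0,0,0,0,0,0,255],[0,0,0,0,0,0,255],[0,0,0,0,0,0,255],[0,0,0,0,0,0,255],[0,0,0,0,0,0,255],[0,0,0,0,0,0,255]]]}}

```text
time_s: 6.95
eef_pos: [0.5163, 0.07, 0.2145]
eef_rot: [0.001, -0.077, 0.997, 0.001]
wrist_force: [-3.3, 7.6, 10.9]
opening: 0.461
```

Call:
{"fn": "drive_tool", "kwargs": {"commands": [[[0.1,0,0,0,0,0,255],[0.1,0,0,0,0,0,255],[0.1,0,0,0,0,0,255],[0.1,0,0,0,0,0,255],[0.1,0,0,0,0,0,255],[0.06,0,0,0,0,0,255],[0,0,0,0,0,0,255]]]}}

```text
time_s: 7.65
eef_pos: [0.4909, 0.066, 0.2148]
eef_rot: [0.006, -0.077, 0.997, 0.002]
wrist_force: [12.6, 12.7, -3.9]
opening: 0.453
```

```bash
python3 h.py
```

```text
t 7.65 stand [-0.2224  0.0017  0.2148] toolY deg 90.1 F [12.6 12.7 -3.9] open 0.453 q6 -1.84 tilt [0.011 0.004]
```

Call:
{"fn": "drive_tool", "kwargs": {"commands": [[[0,0,0,0,0,0,255],[0,0,0,0,0,0,100],[0,0,0,0,0,0,0],[0,0,0,0,0,0,0],[0,0,0,0,0,0,0],[0,0,0,0,0,0,0],[0,0,-0.6,0,0,0,0],[0,0,-0.8,0,0,0,0],[0,0,-0.6,0,0,0,0],[0,0,0,0,0,0,0]]]}}

```text
time_s: 8.65
eef_pos: [0.4902, 0.064, 0.3173]
eef_rot: [0.004, -0.078, 0.997, -0.001]
wrist_force: [0.5, -0.4, 1.1]
opening: 0.997
```

```bash
python3 -c "
from h import *
st(); s=snap('side')
def W(c):
    v,u=np.mgrid[:480,:640]; K=c['intrinsics'];Z=c['depth']
    P=np.stack([(u-K[0,2])/K[0,0]*Z,(v-K[1,2])/K[1,1]*Z,Z],-1)
    return (P-c['t'])@c['R']
w=W(s);d=w[...,:2]-C;c_,s_=np.cos(YAW),np.sin(YAW)
X=c_*d[...,0]+s_*d[...,1];Y=-s_*d[...,0]+c_*d[...,1]
m=(s['pixels'].max(2)<60)&(s['depth']>0)&(w[...,2]>.03)&(w[...,2]<.085)&(abs(Y)<.03)&(X<-.15)&(X>-.27)
print('knob',m.sum(),np.percentile(X[m],[2,50,98]),np.percentile(Y[m],[2,50,98]),np.percentile(w[...,2][m],[2,98]))
"
```

```text
t 8.65 stand [-2.234e-01 -2.000e-04  3.173e-01] toolY deg 90.19 F [ 0.5 -0.4  1.1] open 0.997 q6 -1.84 tilt [ 0.009 -0.001]
knob 197 [-0.2295058  -0.21948754 -0.20962967] [-0.01832382 -0.0084618   0.00941508] [0.0547166  0.07740271]
```

The depth reading puts the knob at -0.209 to -0.230 or beyond, so it stays fully out after release. Next I straddle the front-left peg and carry it a quarter turn round the front.

Call:
{"fn": "drive_tool", "kwargs": {"commands": [[[0,0,0,0,0,0.8,175],[0,0,0,0,0,0.8,175],[0,0,0,0,0,0.8,175],[0,0,0,0,0,0.8,175],[0,0,0,0,0,0.8,175],[0,0,0,0,0,0.8,175],[0,0,0,0,0,0.85,175],[-0.4,0.8,0,0,0,0,175],[-0.4,0.8,0,0,0,0,175],[-0.3,0.8,0,0,0,0,175]]]}}

```text
time_s: 9.7
eef_pos: [0.6047, 0.1286, 0.3108]
eef_rot: [-0.001, 0.312, 0.95, -0.0]
wrist_force: [-0.1, -0.8, 0.0]
opening: 0.309
```

Call:
{"fn": "drive_tool", "kwargs": {"commands": [[[-0.16,0.76,0,0,0,0,175],[0,0,0,0,0,0,175],[0,0,0,0,0,0,175]]]}}

```text
time_s: 10.0
eef_pos: [0.6322, 0.1546, 0.3101]
eef_rot: [-0.002, 0.311, 0.95, -0.001]
wrist_force: [-0.7, -0.1, 0.1]
opening: 0.316
```

```bash
python3 -c "
from h import *
st(); s=snap('side');t=snap('top')
cv2.imwrite('pics/c4.png',cv2.resize(np.hstack([s['pixels'][120:350,220:480],t['pixels'][50:280,210:470]]),None,fx=1.5,fy=2)[...,::-1])"
```

```text
t 10.0 stand [-0.0693  0.0679  0.3101] toolY deg 45.05 F [-0.7 -0.1  0.1] open 0.316 q6 -0.88 tilt [-0.004 -0.001]
```

View pics/c4.png

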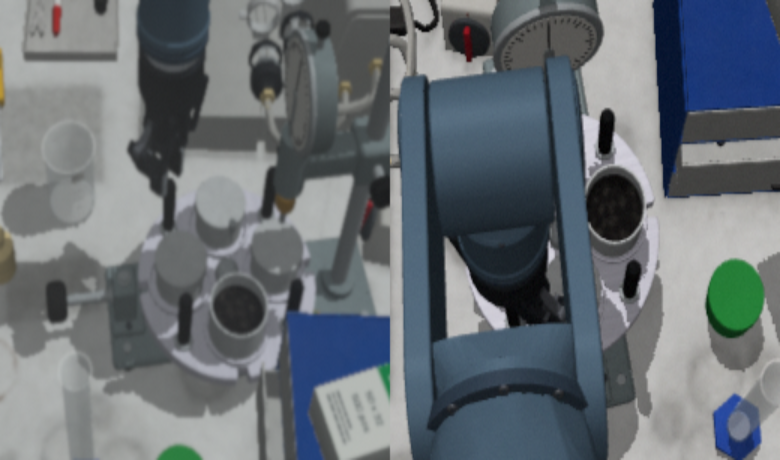

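The side view shows the fingertips just above the front-left peg at crop (168,190), and the knob is out with its stem long and bare. Before the turn I check the arm's clearance to the dial from depth.

```bash
python3 -c "
from h import *
for n in('side','top'):
    c=dict(np.load(n+'.npz'));v,u=np.mgrid[:480,:640]; K=c['intrinsics'];Z=c['depth']
    P=np.stack([(u-K[0,2])/K[0,0]*Z,(v-K[1,2])/K[1,1]*Z,Z],-1);w=(P-c['t'])@c['R']
    d=w[...,:2]-C;c_,s_=np.cos(YAW),np.sin(YAW);X=c_*d[...,0]+s_*d[...,1];Y=-s_*d[...,0]+c_*d[...,1]
    for a,b in((.15,.25),(.25,.32),(.32,.4),(.4,.5)):
        m=(Z>0)&(w[...,2]>a)&(w[...,2]<b)&(X>-.2)&(X<.1)&(abs(Y)<.2)
        k,l,s,_=cv2.connectedComponentsWithStats(m.astype(np.uint8))
        for i in range(1,k):
            if s[i,4]>60:q=l==i;print(n,a,b,s[i,4],'X',np.percentile(X[q],[1,99]).round(3),'Y',np.percentile(Y[q],[1,99]).round(3))
"
```

```text
side 0.15 0.25 1118 X [-0.122 -0.021] Y [0.016 0.102]
side 0.15 0.25 729 X [0.045 0.099] Y [-0.016  0.008]
side 0.15 0.25 1834 X [0.018 0.099] Y [-0.199 -0.136]
side 0.15 0.25 321 X [-0.2   -0.185] Y [-0.186 -0.155]
side 0.25 0.32 927 X [0.046 0.083] Y [-0.049  0.049]
side 0.25 0.32 1161 X [-0.108 -0.037] Y [0.029 0.063]
side 0.32 0.4 1556 X [-0.109 -0.036] Y [0.028 0.065]
side 0.32 0.4 1211 X [0.053 0.083] Y [-0.045  0.04 ]
side 0.4 0.5 8211 X [-0.196 -0.03 ] Y [0.001 0.122]
top 0.15 0.25 2422 X [0.02  0.099] Y [-0.199 -0.136]
top 0.15 0.25 414 X [-0.117 -0.089] Y [0.021 0.066]
top 0.15 0.25 327 X [-0.2   -0.182] Y [-0.188 -0.156]
top 0.25 0.32 859 X [0.054 0.058] Y [-0.048  0.051]
top 0.25 0.32 549 X [-0.107 -0.08 ] Y [0.03  0.101]
top 0.32 0.4 2083 X [0.055 0.085] Y [-0.044  0.048]
top 0.32 0.4 1011 X [-0.108 -0.079] Y [0.031 0.103]
top 0.4 0.5 8057 X [-0.158 -0.032] Y [0.005 0.122]
```

Call:
{"fn": "drive_tool", "kwargs": {"commands": [[[-0.04,0,0.16,0,0,0,175],[0,0,0.16,0,0,0,175],[0,0,0.16,0,0,0,175],[0,0,0,0,0,0,175]]]}}

```text
time_s: 10.5
eef_pos: [0.6335, 0.1527, 0.2868]
eef_rot: [-0.001, 0.312, 0.95, -0.001]
wrist_force: [-1.0, -0.1, -0.5]
opening: 0.315
```

```bash
python3 h.py
```

```text
t 10.5 stand [-0.0683  0.0658  0.2868] toolY deg 44.96 F [-1.  -0.1 -0.5] open 0.315 q6 -0.88 tilt [-0.003 -0.   ]
```

Clearance is good: the arm stays behind X = -0.03 and the head starts at +0.045. The carry comes next, as an arc with the tool turning along.

Call:
{"fn": "drive_tool", "kwargs": {"commands": [[[-0.002,-0.075,0,0,0,-0.28,175],[-0.002,-0.075,0,0,0,-0.28,175],[-0.006,-0.149,0,0,0,-0.56,175],[-0.006,-0.149,0,0,0,-0.56,175],[-0.006,-0.149,0,0,0,-0.56,175],[-0.006,-0.149,0,0,0,-0.56,175],[-0.006,-0.149,0,0,0,-0.56,175],[-0.006,-0.149,0,0,0,-0.56,175],[-0.006,-0.149,0,0,0,-0.56,175],[-0.006,-0.149,0,0,0,-0.56,175]]]}}

```text
time_s: 11.5
eef_pos: [0.616, 0.0896, 0.2888]
eef_rot: [0.0, -0.037, 0.999, 0.0]
wrist_force: [0.3, 0.3, -1.0]
opening: 0.313
```

```bash
python3 h.py
```

```text
t 11.5 stand [-0.0951  0.0061  0.2888] toolY deg 85.5 F [ 0.3  0.3 -1. ] open 0.313 q6 -1.69 tilt [0. 0.]
```

Call:
{"fn": "drive_tool", "kwargs": {"commands": [[[-0.006,-0.149,0,0,0,-0.56,175],[-0.006,-0.149,0,0,0,-0.56,175],[-0.006,-0.149,0,0,0,-0.56,175],[-0.006,-0.149,0,0,0,-0.56,175],[-0.006,-0.149,0,0,0,-0.56,175],[-0.006,-0.149,0,0,0,-0.56,175],[-0.006,-0.149,0,0,0,-0.56,175],[-0.003,-0.112,0,0,0,-0.42,175],[-0.002,-0.075,0,0,0,-0.28,175],[-0.002,-0.075,0,0,0,-0.28,175]]]}}

```text
time_s: 12.5
eef_pos: [0.6419, 0.031, 0.2887]
eef_rot: [-0.0, -0.369, 0.929, 0.0]
wrist_force: [-0.3, 0.2, -0.3]
opening: 0.313
```

Call:
{"fn": "drive_tool", "kwargs": {"commands": [[[-0.002,-0.075,0,0,0,-0.28,175],[-0.002,-0.075,0,0,0,-0.28,175],[-0.002,-0.06,0,0,0,-0.28,175],[0,0,0,0,0,-0.28,175],[0,0,0,0,0,-0.1,175],[0,0,0,0,0,0,175]]]}}

```text
time_s: 13.1
eef_pos: [0.6495, 0.0241, 0.2887]
eef_rot: [-0.0, -0.446, 0.895, 0.0]
wrist_force: [-0.2, 0.3, 0.2]
opening: 0.311
```

```bash
python3 h.py
```

```text
t 13.1 stand [-0.072  -0.0638  0.2887] toolY deg 134.25 F [-0.2  0.3  0.2] open 0.311 q6 -2.64 tilt [-0. -0.]
```

Call:
{"fn": "drive_tool", "kwargs": {"commands": [[[-0.01,-0.06,0,0,0,0,175],[-0.01,-0.055,0,0,0,0,175],[0,0,0,0,0,0,255],[0,0,0,0,0,0,255],[0,0,0,0,0,0,255],[0,0,0,0,0,0,255]]]}}

```text
time_s: 13.7
eef_pos: [0.6549, 0.0213, 0.289]
eef_rot: [0.0, -0.446, 0.895, -0.0]
wrist_force: [-0.2, -1.3, 0.8]
opening: 0.167
```

```bash
python3 -c "
from h import *
st()
for n in('side','top'):
    c=snap(n,n+'5.png');v,u=np.mgrid[:480,:640]; K=c['intrinsics'];Z=c['depth']
    P=np.stack([(u-K[0,2])/K[0,0]*Z,(v-K[1,2])/K[1,1]*Z,Z],-1);w=(P-c['t'])@c['R']
    m=((c['pixels'].max(2)<60)&(Z>0)&(abs(w[...,2]-.134)<.006)&(np.hypot(*(w[...,:2]-C).transpose(2,0,1))<.115)).astype(np.uint8)
    k,l,s,ce=cv2.connectedComponentsWithStats(m)
    for i in range(1,k):
        if s[i,4]>12:
            p=ray(c,*ce[i],.134)[:2]-C;print(n,s[i,4],np.hypot(*p).round(4),np.degrees(np.arctan2(p[1],p[0])-YAW).round(2))
s=dict(np.load('side.npz'));t=dict(np.load('top.npz'))
cv2.imwrite('pics/c5.png',cv2.resize(np.hstack([s['pixels'][150:350,220:480],t['pixels'][50:250,210:470]]),None,fx=1.5,fy=2)[...,::-1])"
```

```text
t 13.7 stand [-0.0671 -0.0674  0.289 ] toolY deg 134.26 F [-0.2 -1.3  0.8] open 0.167 q6 -2.64 tilt [ 0.001 -0.   ]
side 23 0.091 45.33
side 44 0.0947 -46.06
side 45 0.098 -138.28
side 18 0.1026 -125.19
top 57 0.0959 46.04
top 70 0.095 134.15
```

View pics/c5.png

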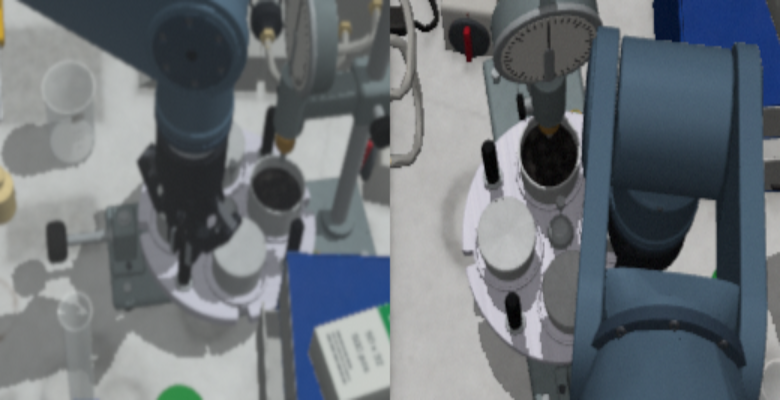

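The open tin is now under the needle, at crop (550,155) in the top view, and the peg angles match the starting ones to 0.3°. I release, back off and go round to the knob's face.

Call:
{"fn": "drive_tool", "kwargs": {"commands": [[[0,0,0,0,0,0,175],[0,0,0,0,0,0,175],[0,0,0,0,0,0,175],[0,0,-0.2,0,0,0,175],[0,0,-0.3,0,0,0,175],[0,0,-0.3,0,0,0,175],[0,0,0,0,0,0.8,255],[0,0,0,0,0,0.8,255],[0,0,0,0,0,0.8,255],[0,0,0,0,0,0.8,255]]]}}

```text
time_s: 14.8
eef_pos: [0.6551, 0.0214, 0.3308]
eef_rot: [0.001, -0.234, 0.972, -0.0]
wrist_force: [-0.3, -0.1, 1.2]
opening: 0.001
```

Call:
{"fn": "drive_tool", "kwargs": {"commands": [[[0,0,0,0,0,0.8,255],[0,0,0,0,0,0.8,255],[0,0,0,0,0,0.73,255],[0.66,0.22,0,0,0,0,255],[0.66,0.22,0,0,0,0,255],[0.66,0.22,0,0,0,0,255],[0.66,0.22,0,0,0,0,255],[0.66,0.22,0,0,0,0,255],[0.66,0.22,0,0,0,0,255],[0,0,0,0,0,0,255]]]}}

```text
time_s: 15.8
eef_pos: [0.4459, 0.0575, 0.3293]
eef_rot: [-0.001, -0.077, 0.997, 0.0]
wrist_force: [0.5, 0.7, 0.7]
opening: 0.001
```

```bash
python3 -c "
from h import *
st();T=snap('top')
c=snap('side');v,u=np.mgrid[:480,:640]; K=c['intrinsics'];Z=c['depth']
for n,c in(('side',c),('top',T)):
    Z=c['depth'];K=c['intrinsics']
    P=np.stack([(u-K[0,2])/K[0,0]*Z,(v-K[1,2])/K[1,1]*Z,Z],-1);w=(P-c['t'])@c['R']
    m=((c['pixels'].max(2)<60)&(Z>0)&(abs(w[...,2]-.134)<.006)&(np.hypot(*(w[...,:2]-C).transpose(2,0,1))<.115)).astype(np.uint8)
    k,l,s,ce=cv2.connectedComponentsWithStats(m)
    for i in range(1,k):
        if s[i,4]>12:
            p=ray(c,*ce[i],.134)[:2]-C;print(n,s[i,4],np.hypot(*p).round(4),np.degrees(np.arctan2(p[1],p[0])-YAW).round(2))
"
```

```text
t 15.8 stand [-2.682e-01  1.000e-04  3.293e-01] toolY deg 90.09 F [0.5 0.7 0.7] open 0.001 q6 -1.86 tilt [-0.001  0.   ]
side 22 0.0912 45.58
side 28 0.093 137.01
side 46 0.0948 -46.29
side 52 0.096 -134.49
top 61 0.0935 -43.48
top 67 0.0961 45.94
top 71 0.0921 -135.22
top 77 0.0947 134.06
```

The carousel stayed in line. I go down in front of the knob and push it home.

Call:
{"fn": "drive_tool", "kwargs": {"commands": [[[0,0,0.6,0,0,0,255],[0,0,0.6,0,0,0,255],[0,0,0.6,0,0,0,255],[0,0,0.48,0,0,0,255],[0,0,0,0,0,0,255],[-0.15,0,0,0,0,0,255],[-0.15,0,0,0,0,0,255],[-0.15,0,0,0,0,0,255],[0,0,0,0,0,0,255]]]}}

```text
time_s: 16.8
eef_pos: [0.4724, 0.0599, 0.2158]
eef_rot: [0.0, -0.076, 0.997, -0.0]
wrist_force: [-3.9, -1.3, 2.5]
opening: -0.002
```

Call:
{"fn": "drive_tool", "kwargs": {"commands": [[[-0.1,0,0,0,0,0,255],[-0.1,0,0,0,0,0,255],[-0.1,0,0,0,0,0,255],[-0.1,0,0,0,0,0,255],[0,0,0,0,0,0,255],[0,0,0,0,0,0,255]]]}}

```text
time_s: 17.4
eef_pos: [0.4919, 0.0631, 0.2155]
eef_rot: [0.001, -0.076, 0.997, -0.0]
wrist_force: [-0.9, -0.3, -0.4]
opening: 0.001
```

```bash
python3 h.py
```

```text
t 17.4 stand [-0.2218 -0.0014  0.2155] toolY deg 90.04 F [-0.9 -0.3 -0.4] open 0.001 q6 -1.84 tilt [ 0.002 -0.   ]
```

Call:
{"fn": "drive_tool", "kwargs": {"commands": [[[-0.04,0,0,0,0,0,255],[-0.04,0,0,0,0,0,255],[-0.04,0,0,0,0,0,255],[0,0,0,0,0,0,255]]]}}

```text
time_s: 17.8
eef_pos: [0.4957, 0.0638, 0.2144]
eef_rot: [-0.003, -0.076, 0.997, -0.0]
wrist_force: [-9.0, -2.7, 7.6]
opening: -0.0
```

```bash
python3 h.py
```

```text
t 17.8 stand [-0.218  -0.0012  0.2144] toolY deg 90.06 F [-9.  -2.7  7.6] open -0.0 q6 -1.83 tilt [-0.005 -0.001]
```

Call:
{"fn": "drive_tool", "kwargs": {"commands": [[[-0.06,0,0,0,0,0,255],[-0.06,0,0,0,0,0,255],[0,0,0,0,0,0,255],[0,0,0,0,0,0,255]]]}}

```text
time_s: 18.2
eef_pos: [0.4979, 0.0643, 0.2135]
eef_rot: [-0.009, -0.077, 0.997, -0.0]
wrist_force: [-32.0, -9.9, 26.7]
opening: -0.002
```

```bash
python3 h.py
```

```text
t 18.2 stand [-0.2158 -0.001   0.2135] toolY deg 90.13 F [-32.   -9.9  26.7] open -0.002 q6 -1.83 tilt [-0.019 -0.002]
```

It meets a firm stop about 24 mm on from first contact. I back off and check.

Call:
{"fn": "drive_tool", "kwargs": {"commands": [[[0.3,0,0,0,0,0,255],[0.5,0,0,0,0,0,255],[0.2,0,-0.4,0,0,0,255],[0,0,-0.9,0,0,0,255],[0,0,-0.9,0,0,0,255],[0.3,0,-0.5,0,0,0,255],[0.6,0,0,0,0,0,255],[0.3,0,0,0,0,0,255],[0,0,0,0,0,0,255],[0,0,0,0,0,0,255]]]}}

```text
time_s: 19.2
eef_pos: [0.3946, 0.0481, 0.3501]
eef_rot: [0.001, -0.076, 0.997, -0.0]
wrist_force: [-0.8, 0.7, -0.1]
opening: -0.001
```

```bash
python3 -c "
from h import *
st();T=snap('top');S=snap('side');v,u=np.mgrid[:480,:640]
for n,c in(('side',S),('top',T)):
    Z=c['depth'];K=c['intrinsics']
    P=np.stack([(u-K[0,2])/K[0,0]*Z,(v-K[1,2])/K[1,1]*Z,Z],-1);w=(P-c['t'])@c['R']
    d=w[...,:2]-C;c_,s_=np.cos(YAW),np.sin(YAW);X=c_*d[...,0]+s_*d[...,1];Y=-s_*d[...,0]+c_*d[...,1]
    b=(c['pixels'].max(2)<60)&(Z>0)
    m=(b&(abs(w[...,2]-.134)<.006)&(np.hypot(X,Y)<.115)).astype(np.uint8)
    k,l,s,ce=cv2.connectedComponentsWithStats(m)
    for i in range(1,k):
        if s[i,4]>12:
            p=ray(c,*ce[i],.134)[:2]-C;print(n,s[i,4],np.degrees(np.arctan2(p[1],p[0])-YAW).round(2))
    m=b&(w[...,2]>.03)&(w[...,2]<.085)&(abs(Y)<.03)&(X<-.15)&(X>-.27)
    if m.sum()>20: print(n,'knob X',m.sum(),np.percentile(X[m],[2,50,98]).round(4))
cv2.imwrite('pics/c6.png',cv2.resize(np.hstack([S['pixels'][150:390,150:450],T['pixels'][80:320,200:500]]),None,fx=1.3,fy=2)[...,::-1])"
```

```text
t 19.2 stand [-0.3203 -0.0014  0.3501] toolY deg 90.01 F [-0.8  0.7 -0.1] open -0.001 q6 -1.9 tilt [ 0.002 -0.   ]
side 22 45.53
side 26 136.7
side 45 -46.01
side 50 -134.56
side knob X 210 [-0.206  -0.1956 -0.1852]
top 64 -43.69
top 65 45.75
top 70 -135.18
top 78 134.02
top knob X 376 [-0.2074 -0.1963 -0.1821]
```

View pics/c6.png

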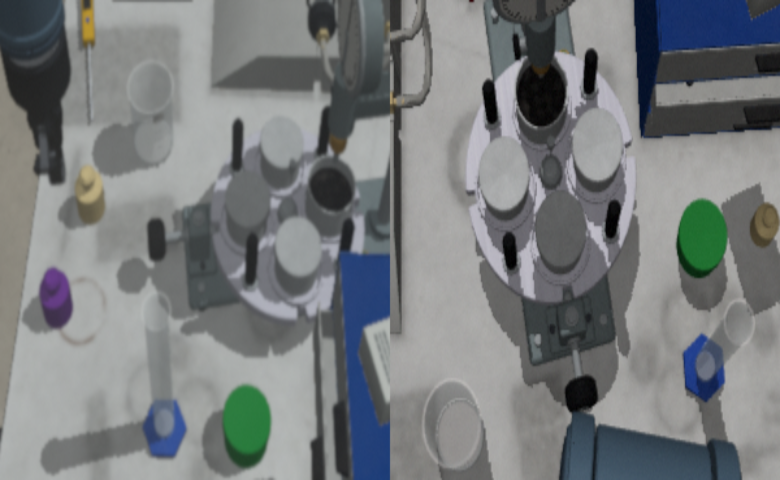

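The open tin is under the needle, at (540,105) in the top crop. The knob is home, spanning -0.185 to -0.207 as expected, and the pegs are back at their starting angles. The tins are level, the weight stands clear at side crop (90,195), and the cylinder and beaker are in place. I'm handing in.

```bash
python3 -c "
from bench import ctrl
ctrl.hand_in()"
```

```text
the job is handed in; nothing more can be done
```

The open tin is under the needle with the knob pushed home, and I handed the job in at about 19 s of the 72 s. The hand-in gives no verdict.

I slid the brass weight about 90 mm to the left of the knob's line and pulled the knob out about 25 mm. It stayed out when I let go. I then carried the front-left peg +90° round the front, so the arm stayed well short of the needle head. Last, I pushed the knob in until it met a firm stop at about 32 N.

- **Carousel and tin:** the pegs are back at station angles, within 0.3° of their starting readings in the top view. The pictures show the open tin under the needle and the tins sitting in their nests. I did not measure the distance between tin and needle directly.
- **Lock knob:** it measures about 0.185 to 0.207 m from the axis in depth, which fits it being home. Just before that it read about 0.209 to 0.230 m when out.
- **Weight and bystanders:** the weight stands upright about 92 mm off the knob's line. The cylinder and beaker look unmoved, and the arm is clear of everything.

The two cameras differed by 2–4 mm on the peg positions and up to about 3° on their angles. That is roughly the calibration tolerance, so I relied on before-and-after comparisons. No check failed.

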